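# Clamp the phone in its mount and draw the telescoping arm out to the second stop

## Task

My phone is only resting in the cradle of the suction mount on the microwave cart: push the cradle's top jaw down until it grips the phone. Then squeeze the grip of the telescoping arm so that its orange release button is pressed in, draw the arm straight out past its first stop to the second stop, fully extended, and finish still holding it there with the button squeezed. Do not pull the phone out of its cradle, and leave the lunch things on the cart as they stand.

Things in the scene. Friction and masses are not known exactly. Their poses are not given: they have to be found in the camera images.
- mount: Black phone mount, fixed to the cart by a locked suction foot (94 mm across). Origin: centre of the foot's underside, on the cart top. Its +x is the level direction in which the arm is drawn out, its +y is the side the orange button is on, z is up. A post carries a level, fixed outer tube 26 mm wide and 24 mm high, its axis 100 mm above the cart, from x = -94 to x = +80 mm. The arm slides out of its +x end.
- boom (a joint): How far the telescoping arm is drawn out along the mount's +x, in m: 0 = stowed and caught, 0.060 = first stop, 0.120 = second stop, where it is fully out and blocked (limit 0.121). A sprung catch pin locks it at 0, 0.060 and 0.120 unless the button is pressed in; with the button held in it slides freely against about 2.5 N of friction and does not catch at the first stop.
- grip: Grey grip block at the front of the sliding arm, 44 mm long (x) by 30 mm wide (y) by 30 mm high, with the orange button (and a small orange mark on top beside it) in its +y side and a ribbed plain -y side; same axes as the mount. Origin at its centre, 104 mm along the mount's +x from the foot's centre when stowed, 100 mm above the cart. With the button out it is 36 mm across y, with the button flush 30 mm. Nothing is within 45 mm of its two sides or above it.
- button (a joint): Orange release button, 18 x 14 mm, in the middle of the grip's +y side: 0 = out (stands 6 mm proud), 0.006 = flush. Pressing it takes 2 N at first and 6 N when flush; the catch lets go from about 0.004. Pinching the grip across its width presses it in.
- cradle_seat (a point): Where the centre of the phone belongs in the cradle, 80 mm beyond the grip's centre along the mount's +x and 101 mm above the cart; it moves with the arm. The cradle is a black back plate (70 mm wide, 75 mm high) with a bottom ledge that carries the phone; it leans 0.21 rad back, its top edge towards the grip.
- jaw (a joint): Top jaw of the cradle, sliding down along the leaning plate, in m: 0 = fully open (26 mm above the phone), 0.026 = on the phone's upper edge. It moves against about 2 N of friction and stays where it is left.
- jaw_top (a point): Centre of the flat top of the light grey jaw bar (60 mm wide along the mount's y, 20 mm deep); it moves with the jaw and is about 170 mm above the cart when fully open, 145 mm when closed.
- phone_center (a point): Centre of the dark phone, 152 mm wide by 74 mm high by 8.5 mm thick, standing on its long edge in the cradle, leaning 0.21 rad back, screen facing away from the grip. Loose until the jaw is closed.
- lunch_box_mid (a point): Middle of the purple lunch box with clipped-on lid, 150 x 212 mm and 68 mm high; leave alone.
- tumbler_a_mid (a point): Middle of a glass tumbler, 74 mm across and 105 mm high, z axis up; leave alone.
- tumbler_b_mid (a point): Middle of the other glass tumbler, the same size; leave alone.
- bottle_opener_mid (a point): Middle of the flat steel bottle opener, 115 mm long, 6 mm thick; leave alone.
- bamboo_spoon_mid (a point): Middle of the bamboo spoon lying flat, 245 mm long; leave alone.
- salt_mid (a point): Middle of the glass salt shaker with steel cap, 44 mm across and 85 mm high; leave alone.

How it is judged:
On the way, in this order (a step that is already met when the one before it is completed fails the run):
1. the top jaw is down on the phone, with the arm still stowed (value of joint jaw above 0.0235 m and value of joint boom below 0.006 m and distance between phone_center and cradle_seat below 0.02 m), for 0.2 s.
2. the arm is being drawn out with the release button pressed in (value of joint button above 0.003 m and value of joint boom above 0.02 m and contact force between the fingers and grip above 1 N), for 0.05 s.
At the end, for the whole second after the job is handed in: Arm still at its second stop (over 116.5 of 120 mm), fingers still gripping (over 2 N) with the button in (over 3 of 6 mm), jaw down on the phone (over 23.5 of 26 mm), phone within 20 mm of its seat, lunch things within 20 mm of where they stood (value of joint boom above 0.1165 m and velocity of joint boom between -0.01 and 0.01 m/s and value of joint button above 0.003 m and contact force between the fingers and grip above 2 N and value of joint jaw above 0.0235 m and distance between phone_center and cradle_seat below 0.02 m and distance of each of lunch_box_mid, tumbler_a_mid, tumbler_b_mid, bottle_opener_mid, bamboo_spoon_mid, salt_mid from where it was at the start of the episode below 0.02 m); the arm keeps its last pose, push and grip.
It fails at once if a lunch thing is knocked more than 40 mm away (distance of any of lunch_box_mid, tumbler_a_mid, tumbler_b_mid, bottle_opener_mid, bamboo_spoon_mid, salt_mid from where it was at the start of the episode above 0.04 m).
It fails at once if the phone comes out of the cradle (distance between phone_center and cradle_seat above 0.06 m).
It also fails if it takes over 45 s, if anything falls off the work surface, if the arm or the gripper's body presses on something with over 40 N, if the wrist force passes 120 N, or if a joint passes its speed limit or range.

## Robot

A 6-joint arm with a two-finger parallel gripper is mounted at the origin on the work surface. World frame = base frame: x ahead of the robot, y to its left, z up, the work surface at z = 0. Lengths are in m, angles in rad, forces in N, time in s.
With the tool pointing down it reaches from about 0.375 to 0.9 m from the base axis. Payload 3.1 kg.
Tool frame: the origin (TCP) lies at the centre of the arm's flange, where the gripper is bolted on; the fingertips stand 182 mm ahead of it and the grasp point (between the pads) lies 164 mm ahead of it; z points along the fingers, y is the line along which they close (so a half turn about z gives the same grasp; the last joint's range is limited). The gripper opens to 87 mm and grips with 3 to 60 N. Pads are 19 mm wide; open, the fingers measure 117 mm over their backs; the gripper's body (75 mm by 190 mm) begins 51 mm behind the grasp point.
Start: joints at [1.022, 0.527, 1.433, -0, 1.181, -0.178], TCP at [0.226, 0.583, 0.405] pointing down, gripper open.
Joint ranges: [-3.08, 3.08], [-0.75, 2.2], [0.22, 2.44], [-1.43, 4.57], [0, 2.65], [-2.85, 2.85]. Speed limits (rad/s): [2.79, 2.79, 3.14, 3.14, 3.14, 3.14].

## Interface

Orientations are given as a unit quaternion [x, y, z, w].
In Python, from rig import * gives the robot as it stands.
- The arm moves only by the tool move_arm, never from a script. Its argument "commands" is a list that holds one entry, the list of rows, each a list of 6 numbers: the shift along the tool's x, y, z in units of 40 mm (1.0 is 40 mm), then the turn, a rotation vector about the tool's x, y, z in rad. A call has 1 to 12 rows; each row is the pose to reach, as a shift and turn from the pose commanded when the call began, along the tool's axes at that moment; what a row does not reach only later rows make up. A row lasts 1/8 s, in which the tool goes at most 62.5 mm and 10.7 degrees, less where a joint would pass 70% of its speed; a pose out of reach is approached as far as the arm can. A call with a gripper value outside its range is refused whole. "claw" is the closure, from -1 (fully open) to 1 (shut), so that 0 is half open, set as the call begins (left out, the last holds). The fingers move at their own pace and stop on an object; "squeeze" is the grip in N (left out, the last holds). Time passes only in rows, so rows that repeat a pose let the fingers close. It gives the time, the measured TCP pose, the force, the opening and the grip force at its end, in the units of the state.
- get_obs(): the state, without advancing time (a new reading comes with each control period).
- camera(name): name is "side" or "top"; returns a dict with "pixels" (384x512x3 uint8, blue, green, red), "range_z" (384x512 float32, m along the optical axis (not along the pixel's ray), 0 where there is no reading), "camera_matrix" (3x3 intrinsics, pixels), "extrinsics" (4x4, takes a point from world to camera coordinates). Camera axes: x right, y up, looking along -z (the intrinsics and any distortion apply to the point x, -y, -z); pixel columns grow to the right and rows downward; lengths in m; the calibration is good to about 2 mm. A picture is of the moment at which its call begins.
- hand_in(): hands the job in; it is judged then, once.
The state is a dict: "time": time; "q": joint angles; "joint_velocities": joint speeds; "joint_torque": joint torques, N m; "position": TCP position; "tool_rot": TCP orientation; "ft_force": force on the tool from outside, world axes, zero at the start; "moment": the same for the moment, N m; "grip_width": finger opening in m; "grip_force": force on a finger pad.
Only numpy, scipy, OpenCV 4.12 (cv2) and the standard library are available. Lean on these libraries where they do the work, as an engineer would, in place of code of your own. Each camera call takes 0.05 s, during which the arm holds its last target. There are 200 camera calls.

## Working session

There is one attempt and no reset: what is moved stays moved. The work goes in short steps, Python scripts to look and compute and a tool call to move; the robot and the scene stay as the last step left them, time stands still between calls to the robot, and variables do not carry over. Pictures are saved under pics/ and viewed, at most 10 in all, crops included, and the job is handed in when it is done.

Besides the shell and the picture viewer there is one more tool, called after "Emit:" in YAML: its name, and indented under it one key for each argument. move_arm: Moves the arm, as the interface text tells. Its arguments: {"type":"object","properties":{"commands":{"type":"array","items":{"type":"array","items":{"type":"array","items":{"type":"number"}}}},"claw":{"type":"number"},"squeeze":{"type":"number"}},"required":["commands"]}

```bash
mkdir -p pics; cat > h.py <<'E'
from rig import *
import numpy as np, cv2
from scipy.spatial.transform import Rotation as R
def world(c,u,v,z=None):
    K=np.array(c["camera_matrix"]);T=np.array(c["extrinsics"])
    d=c["range_z"][int(v),int(u)] if z is None else z
    x=(u-K[0,2])/K[0,0]*d; y=(v-K[1,2])/K[1,1]*d
    return (np.linalg.inv(T)@[x,-y,-d,1])[:3]
def cloud(c):
    K=np.array(c["camera_matrix"]);T=np.array(c["extrinsics"]);d=c["range_z"]
    v,u=np.mgrid[:384,:512]
    P=np.stack([(u-K[0,2])/K[0,0]*d,-(v-K[1,2])/K[1,1]*d,-d,np.ones_like(d)],-1)
    return (P@np.linalg.inv(T).T)[...,:3]
E
python3 - <<'E'
from h import *
for n in("top","side"):
    c=camera(n); np.savez(n+"0.npz",**c); cv2.imwrite(f"pics/{n}0.png",cv2.resize(c["pixels"],(768,576)))
    print(n,np.array(c["camera_matrix"]).round(1).tolist(),np.linalg.inv(c["extrinsics"]).round(3).tolist())
o=get_obs();print({k:np.round(v,3).tolist() for k,v in o.items()})
E
```

```text
top [[420.4, 0.0, 258.3], [0.0, 420.4, 196.2], [0.0, 0.0, 1.0]] [[-0.025, 0.987, -0.158, 0.3], [-1.0, -0.026, -0.007, 0.045], [-0.011, 0.158, 0.987, 1.324], [0.0, 0.0, 0.0, 1.0]]
side [[427.5, 0.0, 254.3], [0.0, 427.5, 188.0], [0.0, 0.0, 1.0]] [[0.735, 0.346, -0.583, -0.167], [-0.678, 0.367, -0.637, -0.695], [-0.006, 0.864, 0.504, 0.715], [0.0, 0.0, 0.0, 1.0]]
{'time': 0.1, 'q': [1.022, 0.528, 1.434, 0.0, 1.181, -0.178], 'joint_velocities': [-0.002, -0.003, -0.005, -0.0, -0.001, 0.001], 'joint_torque': [-0.001, -44.099, -17.715, 0.063, 0.053, -0.0], 'position': [0.226, 0.582, 0.404], 'tool_rot': [0.184, 0.983, -0.001, -0.0], 'ft_force': [-0.122, -0.725, -0.777], 'moment': [-0.001, 0.043, -0.043], 'grip_force': 0.0, 'grip_width': 0.087}
```

View pics/top0.png

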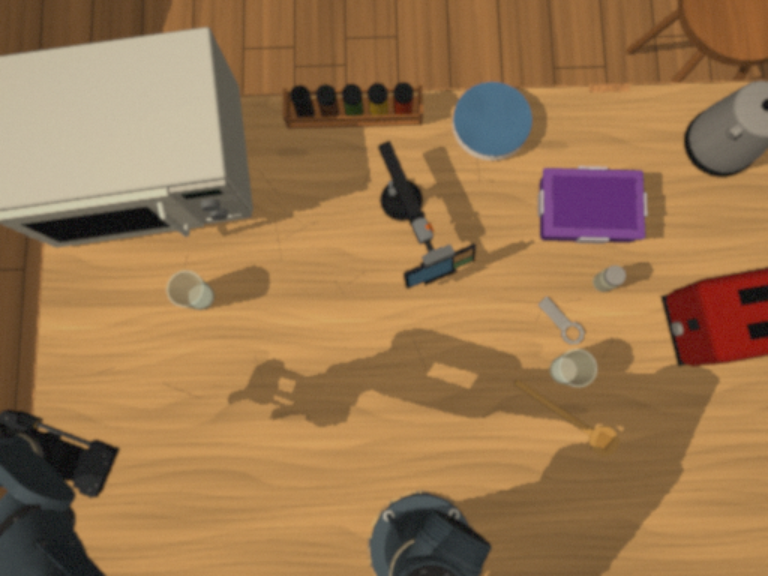

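View pics/side0.png

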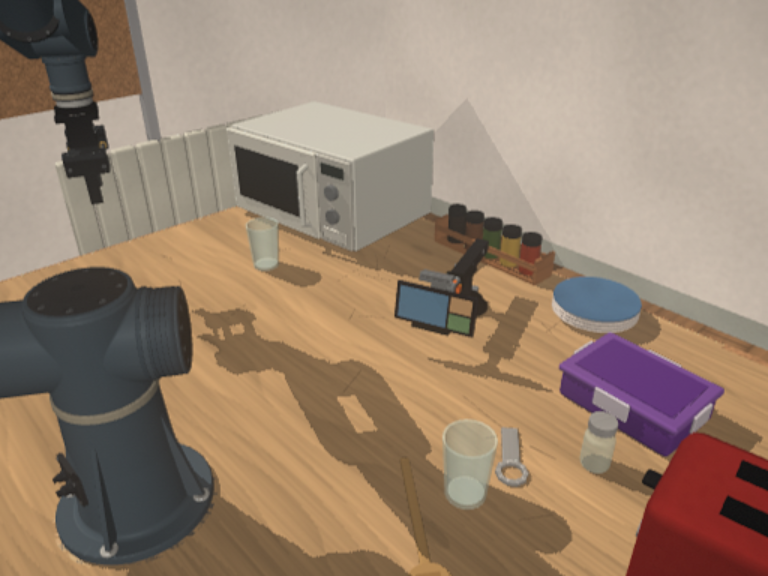

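The top view shows the mount foot at about (402,200), the grip at (423,230), the jaw at (438,255) and the phone below it. The arm draws out towards the robot. The side view shows the phone at (436,308) and the jaw at (440,280). Next I'll enlarge both and use the depth data.

```bash
python3 - <<'E'
from h import *
t=np.load("top0.npz");s=np.load("side0.npz")
a=cv2.resize(t["pixels"][85:200,240:330],None,fx=5,fy=5,interpolation=cv2.INTER_CUBIC)
b=cv2.resize(s["pixels"][150:230,255:340],None,fx=4,fy=5.75/1.15,interpolation=cv2.INTER_CUBIC)
b=cv2.copyMakeBorder(b,0,a.shape[0]-b.shape[0],0,0,cv2.BORDER_CONSTANT)
cv2.imwrite("pics/crop0.png",np.hstack([a,b]));print(a.shape,b.shape)
for n,c in(("top",t),("side",s)):
    P=cloud(c);X=c["pixels"].astype(int);h=cv2.cvtColor(c["pixels"],cv2.COLOR_BGR2HSV)
    reg=(np.abs(P[...,0]-.6)<.3)&(np.abs(P[...,1]-.05)<.15)&(P[...,2]>.04)&(P[...,2]<.25)
    m=reg&(h[...,0]<14)&(h[...,1]>150)&(h[...,2]>150)
    print(n,"orange",m.sum(),P[m].round(3).tolist()[:12], np.argwhere(m)[:8].tolist())
    g=reg&(h[...,1]<60)&(h[...,2]>70)
    for lo,hi in((.09,.14),(.15,.2)):
        q=P[g&(P[...,2]>lo)&(P[...,2]<hi)]
        if len(q):print(" grey",lo,len(q),q.mean(0).round(3),np.median(q,0).round(3),q.min(0).round(3),q.max(0).round(3))
    d=reg&(h[...,2]<70)&(P[...,2]>.1)&(P[...,2]<.125);q=P[d]
    if len(q):print(" dark",len(q),q.min(0).round(3),q.max(0).round(3))
E
```

```text
(575, 450, 3) (575, 340, 3)
top orange 10 [[0.635, -0.033, 0.11], [0.631, -0.027, 0.113], [0.63, -0.03, 0.117], [0.633, -0.034, 0.106], [0.632, -0.036, 0.111], [0.628, -0.027, 0.114], [0.627, -0.03, 0.117], [0.623, -0.029, 0.121], [0.627, -0.039, 0.104], [0.624, -0.039, 0.104]] [[149, 286], [150, 284], [150, 285], [150, 286], [150, 287], [151, 284], [151, 285], [152, 285]]
 grey 0.09 148 [ 0.631 -0.011  0.112] [ 0.623 -0.015  0.115] [ 0.547 -0.038  0.09 ] [0.718 0.042 0.138]
 grey 0.15 143 [ 0.559 -0.044  0.165] [ 0.558 -0.044  0.165] [ 0.542 -0.073  0.151] [ 0.576 -0.016  0.171]
 dark 479 [ 0.519 -0.079  0.1  ] [0.806 0.061 0.122]
side orange 10 [[0.625, -0.026, 0.116], [0.626, -0.029, 0.117], [0.63, -0.037, 0.11], [0.629, -0.038, 0.107], [0.623, -0.036, 0.105], [0.624, -0.039, 0.106], [0.623, -0.036, 0.102], [0.626, -0.038, 0.102], [0.62, -0.039, 0.101], [0.622, -0.041, 0.101]] [[187, 302], [187, 303], [190, 306], [191, 306], [192, 304], [192, 305], [193, 304], [193, 305]]
 grey 0.09 90 [ 0.593 -0.032  0.124] [ 0.572 -0.035  0.131] [ 0.522 -0.075  0.093] [0.789 0.042 0.14 ]
 grey 0.15 165 [ 0.555 -0.047  0.16 ] [ 0.555 -0.048  0.161] [ 0.54  -0.073  0.15 ] [ 0.58  -0.017  0.168]
 dark 308 [ 0.52  -0.095  0.1  ] [0.812 0.06  0.124]
```

View pics/crop0.png

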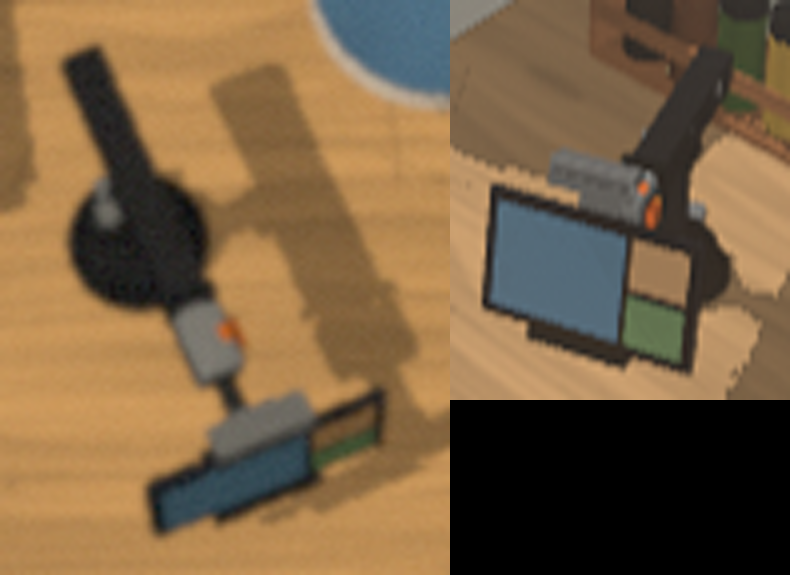

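The crop shows the grey grip at about (208,340) with the orange button on its right side, and the jaw bar at (262,425). Next I'll fit the arm's axis.

```bash
python3 - <<'E'
from h import *
t=np.load("top0.npz");s=np.load("side0.npz")
for n,c in(("top",t),("side",s)):
    P=cloud(c);h=cv2.cvtColor(c["pixels"],cv2.COLOR_BGR2HSV)
    reg=(np.abs(P[...,0]-.65)<.2)&(np.abs(P[...,1])<.12)
    tube=reg&(P[...,0]>.665)&(P[...,2]>.106)&(P[...,2]<.122)
    q=P[tube][:,:2].astype(np.float32)
    vx,vy,x0,y0=cv2.fitLine(q,cv2.DIST_HUBER,0,1e-4,1e-4).ravel()
    if vx>0:vx,vy=-vx,-vy
    print(n,"tube",len(q),"dir",np.arctan2(vy,vx),(x0,y0),cv2.minAreaRect(q),P[tube][:,2].mean())
    for nm,m in(("jaw",reg&(h[...,1]<70)&(h[...,2]>90)&(P[...,2]>.16)&(P[...,0]<.6)),("grip",reg&(h[...,1]<70)&(h[...,2]>70)&(P[...,2]>.11)&(P[...,2]<.122)&(P[...,0]>.585)&(P[...,0]<.66))):
        q=P[m];print(nm,len(q),q.mean(0),cv2.minAreaRect(q[:,:2].astype(np.float32)))
E
```

```text
top tube 429 dir -2.7552772 (np.float32(0.7188871), np.float32(0.01787175)) ((0.7342716455459595, 0.024327032268047333), (0.1555858552455902, 0.027089884504675865), 21.528484344482422) 0.11258472192581263
jaw 123 [ 0.55994487 -0.04284944  0.16478646] ((0.5610508918762207, -0.04275733232498169), (0.019670560956001282, 0.057222314178943634), 21.825693130493164)
grip 124 [ 0.6214322  -0.01719684  0.11514367] ((0.6229701638221741, -0.017555581405758858), (0.046688999980688095, 0.027919746935367584), 21.043617248535156)
side tube 231 dir -2.7643135 (np.float32(0.74335647), np.float32(0.027362017)) ((0.7353008985519409, 0.025851959362626076), (0.15488718450069427, 0.02723553031682968), 21.308086395263672) 0.11252982526085015
jaw 89 [ 0.55699718 -0.04508317  0.16405392] ((0.558259904384613, -0.04354944825172424), (0.020366061478853226, 0.0575321801006794), 19.7314510345459)
grip 24 [ 0.62413867 -0.02986077  0.11417541] ((0.625609815120697, -0.028722304850816727), (0.04066243767738342, 0.011055110022425652), 15.65993881225586)
```

```bash
cat >> h.py <<'E'
TH=-2.763; U=np.array([np.cos(TH),np.sin(TH),0]); V=np.array([-U[1],U[0],0])
def plan(pos,k):   # k=+1: tool x along mount +x ; -1: opposite
    o=get_obs(); r=R.from_quat(o["tool_rot"]); x=k*U; z=np.array([0,0,-1.]); 
    rt=R.from_matrix(np.stack([x,np.cross(z,x),z],1))
    print(k,"shift",(r.inv().apply(np.array(pos)-o["position"])/.04).round(3),"turn",(r.inv()*rt).as_rotvec().round(4))
E
python3 - <<'E'
from h import *
for k in(1,-1): plan([.558,-.044,.404],k)
print(R.from_quat(get_obs()["tool_rot"]).as_matrix().round(3),U,V)
E
```

```text
1 shift [-13.407 -11.601   0.014] turn [-0.0017 -0.0011 -0.7484]
-1 shift [-13.407 -11.601   0.014] turn [-1.4000e-03  2.1000e-03  2.3931e+00]
[[-0.932  0.361 -0.001]
 [ 0.361  0.932 -0.002]
 [ 0.    -0.002 -1.   ]] [-0.92918573 -0.36961315  0.        ] [ 0.36961315 -0.92918573  0.        ]
```

Emit:
move_arm:
  commands:
    - [[-3.35,-2.9,0,0,0,-0.19],[-6.7,-5.8,0,0,0,-0.37],[-10.0,-8.7,0,0,0,-0.56],[-13.41,-11.6,0,0,0,-0.748],[-13.41,-11.6,0,0,0,-0.748],[-13.41,-11.6,0,0,0,-0.748],[-13.41,-11.6,0,0,0,-0.748],[-13.41,-11.6,0,0,0,-0.748],[-13.41,-11.6,0,0,0,-0.748],[-13.41,-11.6,0,0,0,-0.748],[-13.41,-11.6,0,0,0,-0.748],[-13.41,-11.6,0,0,0,-0.748]]
  claw: 1
  squeeze: 20

```text
time: 1.6
position: [0.5594, -0.0467, 0.4044]
tool_rot: [-0.187, 0.982, -0.0, 0.0]
ft_force: [0.8, 0.6, -0.4]
grip_width: 0.0006
grip_force: 0.0
```

Emit:
move_arm:
  commands:
    - [[0,-0.05,0.6,0,0,0.003],[0,-0.05,1.1,0,0,0.003],[0,-0.05,1.1,0,0,0.003],[0,-0.05,1.1,0,0,0.003]]

```text
time: 2.1
position: [0.5592, -0.0456, 0.3612]
tool_rot: [-0.187, 0.982, -0.0, 0.0]
ft_force: [-0.6, -0.1, 0.2]
grip_width: 0.0004
grip_force: 0.0
```

```bash
cat > look.py <<'E'
from h import *
import sys
n=sys.argv[1]
t=camera("top");s=camera("side")
np.savez("t_%s.npz"%n,**t);np.savez("s_%s.npz"%n,**s)
a=cv2.resize(t["pixels"][85:200,240:330],None,fx=4.3,fy=4.3,interpolation=cv2.INTER_CUBIC)
b=cv2.resize(s["pixels"][130:245,250:345],None,fx=4.3,fy=4.3,interpolation=cv2.INTER_CUBIC)
h=min(len(a),len(b));cv2.imwrite(f"pics/{n}.png",np.hstack([a[:h],b[:h]])[:600,:800])
E
python3 look.py jaw1
python3 -c "
from h import *
plan([.5575,-.0445,.327],1);print(get_obs()['position'])"
```

```text
1 shift [0.035 0.041 0.867] turn [-0.0012  0.0015 -0.003 ]
[ 0.55932999 -0.04547732  0.36168874]
```

View pics/jaw1.png

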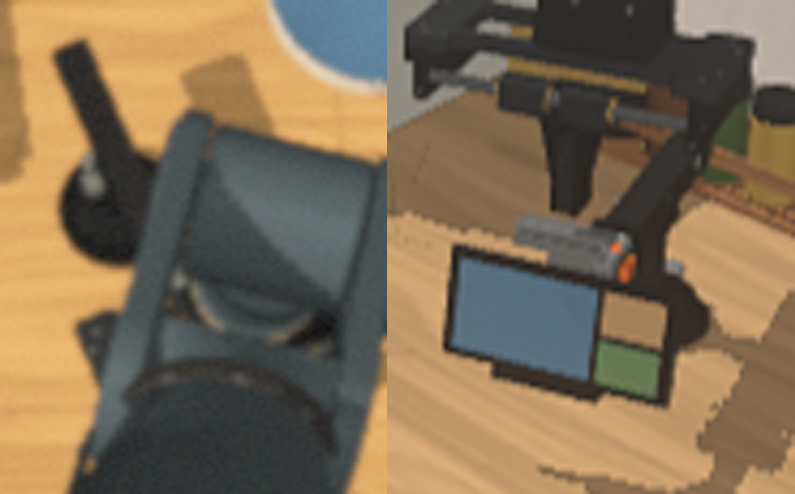

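The closed fingertips are just above the jaw bar, at about (570,205) over the bar at (560,232). I'll push down gently.

Emit:
move_arm:
  commands:
    - [[0.03,0.03,0.2,0,0,0],[0.03,0.03,0.35,0,0,0],[0.04,0.03,0.5,0,0,0],[0.05,0.03,0.62,0,0,0],[0.06,0.03,0.73,0,0,0],[0.07,0.03,0.83,0,0,0],[0.07,0.03,0.86,0,0,0],[0.07,0.03,0.86,0,0,0]]

```text
time: 3.2
position: [0.5559, -0.0455, 0.3287]
tool_rot: [-0.187, 0.982, -0.0, 0.0]
ft_force: [-5.7, 0.1, 16.5]
grip_width: 0.0005
grip_force: 8.5
```

Emit:
move_arm:
  commands:
    - [[0,0,0.03,0,0,0],[0,0,0.05,0,0,0],[0,0,0.05,0,0,0]]

```text
time: 3.58
position: [0.5558, -0.0454, 0.3284]
tool_rot: [-0.187, 0.982, -0.001, 0.001]
ft_force: [-9.1, 0.8, 26.8]
grip_width: 0.0001
grip_force: 13.7
```

It is at a hard stop, so the jaw is closed. I'll lift, open the fingers and move over the grip.

Emit:
move_arm:
  commands:
    - [[0,0,-0.5,0,0,0],[0,0,-1.5,0,0,0],[0,0,-2.2,0,0,0],[-0.9,0,-2.2,0,0,0],[-1.8,0,-2.2,0,0,0],[-1.8,0,-2.2,0,0,0],[-1.8,0,-2.2,0,0,0]]

```text
time: 4.45
position: [0.6226, -0.019, 0.4116]
tool_rot: [-0.187, 0.982, 0.0, -0.001]
ft_force: [0.1, -1.0, 0.3]
grip_width: 0.0004
grip_force: 0.0
```

Emit:
move_arm:
  commands:
    - [[0,0,0,0,0,0],[0,0,0,0,0,0],[0,0,0,0,0,0],[0,0,0,0,0,0]]
  claw: -1

```text
time: 4.95
position: [0.6228, -0.0193, 0.4125]
tool_rot: [-0.186, 0.982, -0.0, 0.0]
ft_force: [-0.2, 0.1, -0.6]
grip_width: 0.0328
grip_force: 0.0
```

```bash
python3 look.py jaw2
python3 - <<'E'
from h import *
c=np.load("s_jaw2.npz");P=cloud(c);h=cv2.cvtColor(c["pixels"],cv2.COLOR_BGR2HSV)
reg=(np.abs(P[...,0]-.56)<.06)&(np.abs(P[...,1]+.045)<.06)
m=reg&(h[...,1]<70)&(h[...,2]>90)&(P[...,2]>.125)&(P[...,2]<.18)&(P[...,0]<.6)
q=P[m];print("jaw",len(q),q.mean(0),q[:,2].max(),q[:,:2].min(0),q[:,:2].max(0))
print(((P[reg|True]-[.56,-.045,0])@U).size)
plan([.622,-.0185,.264],1)
E
```

```text
jaw 197 [ 0.55068594 -0.04514229  0.13914402] 0.14992881963745985 [ 0.52560873 -0.07530784] [0.57453796 0.01260374]
196608
1 shift [0.016 0.025 3.711] turn [-0.      0.0001 -0.0035]
```

View pics/jaw2.png

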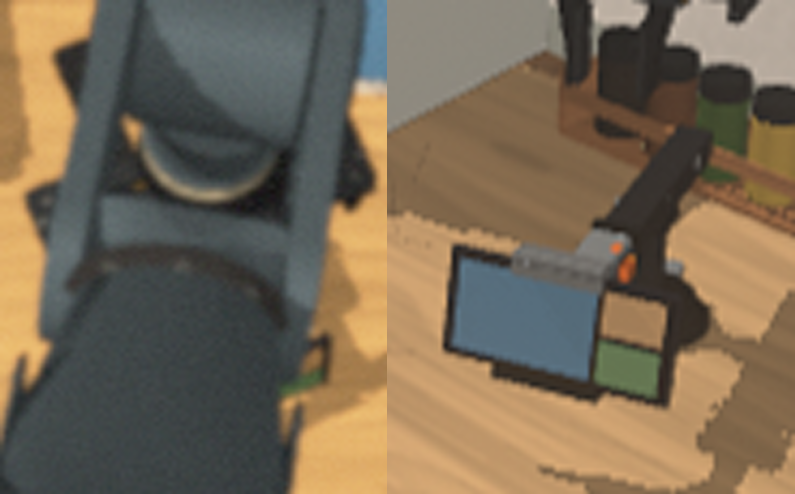

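The side view shows the jaw bar now lying on the phone's upper edge at about (560,268). The grip and its button are clear. I'll let the fingers open fully and then descend.

Emit:
move_arm:
  commands:
    - [[0,0,0,0,0,0],[0,0,0,0,0,0],[0,0,0,0,0,0],[0,0,0,0,0,0],[0,0,0,0,0,0],[0.02,0,0.9,0,0,-0.003],[0.02,0,1.8,0,0,-0.003],[0.02,0,1.8,0,0,-0.003]]
  claw: -1

```text
time: 6.05
position: [0.6211, -0.0192, 0.3376]
tool_rot: [-0.188, 0.982, 0.001, -0.003]
ft_force: [0.2, 0.8, -0.3]
grip_width: 0.0871
grip_force: 0.0
```

Emit:
move_arm:
  commands:
    - [[0,0,0.6,0,0,0],[0,0,1.2,0,0,0],[0,0,1.7,0,0,0],[0,0,1.8,0,0,0],[0,0,1.8,0,0,0]]

```text
time: 6.68
position: [0.6228, -0.0195, 0.2695]
tool_rot: [-0.188, 0.982, -0.0, 0.001]
ft_force: [-0.8, -0.1, -0.7]
grip_width: 0.087
grip_force: 0.0
```

```bash
python3 look.py grip; python3 -c "
from h import *
plan([.622,-.0195,.266],1)"
```

```text
1 shift [0.02  0.008 0.095] turn [-0.0015  0.0022 -0.0003]
```

View pics/grip.png

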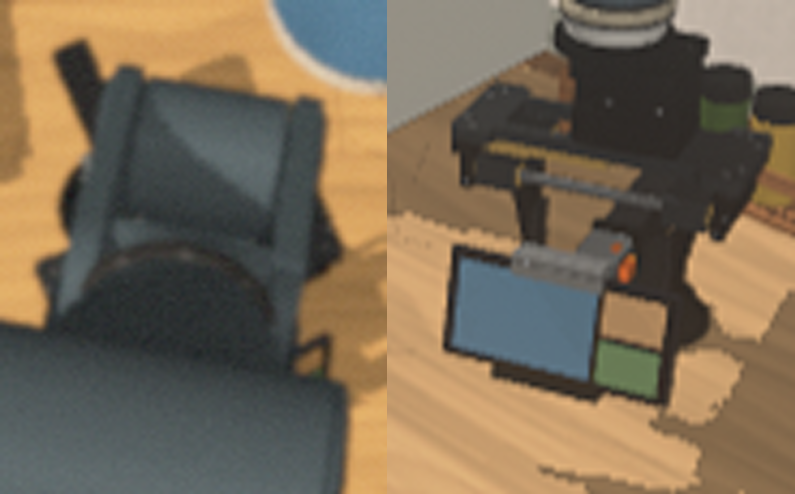

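The side view shows the fingers straddling the grip, the left at (530,220) and the right near (690,260), with the button between them at (627,268). I'll close on it.

Emit:
move_arm:
  commands:
    - [[0.02,0,0.1,0,0,0],[0.02,0,0.1,0,0,0],[0.02,0,0.1,0,0,0],[0.02,0,0.1,0,0,0],[0.02,0,0.1,0,0,0],[0.02,0,0.1,0,0,0],[0.02,0,0.1,0,0,0],[0.02,0,0.1,0,0,0],[0.02,0,0.1,0,0,0],[0.02,0,0.1,0,0,0]]
  claw: 1
  squeeze: 25

```text
time: 8.02
position: [0.6211, -0.0187, 0.2643]
tool_rot: [-0.188, 0.982, 0.001, -0.0]
ft_force: [-1.4, 5.0, 1.2]
grip_width: 0.0296
grip_force: 25.0
```

The width is 29.6 mm, so the button is flush. I'll draw the arm out.

Emit:
move_arm:
  commands:
    - [[0.2,0,0,0,0,0],[0.5,0,0,0,0,0],[0.8,0,0,0,0,0],[1.1,0,0,0,0,0],[1.4,0,0,0,0,0],[1.7,0,0,0,0,0],[2.0,0,0,0,0,0],[2.3,0,0,0,0,0],[2.5,0,0,0,0,0],[2.7,0,0,0,0,0],[2.8,0,0,0,0,0],[2.8,0,0,0,0,0]]

```text
time: 9.52
position: [0.5163, -0.0602, 0.2643]
tool_rot: [-0.188, 0.982, 0.001, -0.001]
ft_force: [-1.0, 5.6, 1.3]
grip_width: 0.0301
grip_force: 25.0
```

```bash
python3 -c "
from h import *
d=get_obs()['position']-np.array([.6211,-.0187,.2643]);print(d@U,d@V,d[2],get_obs()['ft_force'],get_obs()['grip_width'])"
```

```text
0.11270426000945288 -0.00016541073336519336 -4.939855460317499e-05 [-0.99067094  5.56389274  1.29449881] 0.030105300201532532
```

Moved 112.7 mm straight and smoothly. Now I'll pull up to the stop.

Emit:
move_arm:
  commands:
    - [[0.1,0,0,0,0,0],[0.18,0,0,0,0,0],[0.24,0,0,0,0,0],[0.28,0,0,0,0,0],[0.28,0,0,0,0,0],[0.28,0,0,0,0,0]]

```text
time: 10.28
position: [0.5078, -0.0634, 0.2642]
tool_rot: [-0.187, 0.982, 0.002, 0.002]
ft_force: [5.2, 12.2, -2.0]
grip_width: 0.0297
grip_force: 25.0
```

```bash
python3 -c "
from h import *
o=get_obs();d=o['position']-np.array([.6211,-.0187,.2643]);print(d@U,d@V,d[2],o['ft_force'],o['ft_force']@U,o['grip_width'])"; python3 look.py out; python3 -c "
from h import *
c=np.load('s_out.npz');cv2.imwrite('pics/out2.png',cv2.resize(c['pixels'],(768,576)))"
```

```text
0.12180261260381452 -0.0003171311577419493 -6.79438190199777e-05 [ 5.20421158 12.15357373 -1.98868654] -9.327799796659113 0.029730113887502414
```

View pics/out2.png

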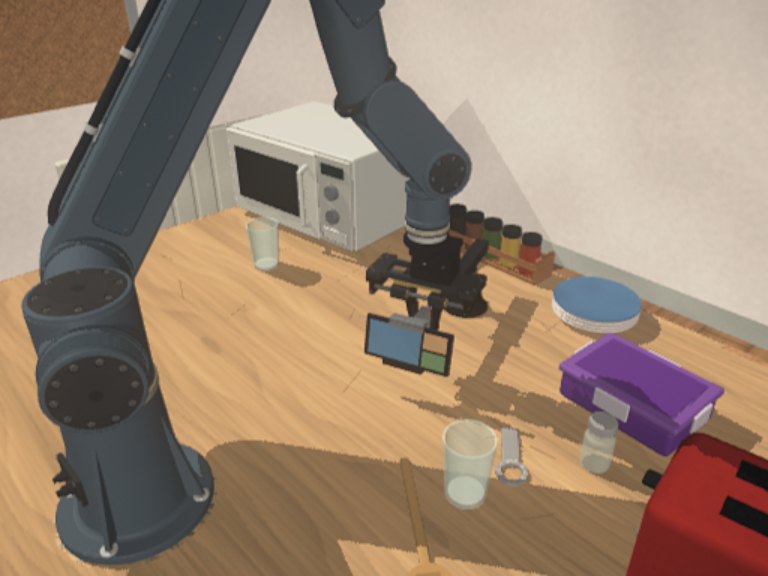

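The arm is out against the stop: it moved 121.8 mm and the pull rose to about 9 N. The phone is seated at (408,345) with the jaw down, and the lunch things are where they were.

```bash
python3 -c "
from h import *
print(get_obs()['joint_velocities'],get_obs()['grip_force']);print(hand_in())"
```

```text
[-6.20015921e-04 -1.79115960e-04  7.11997965e-04 -6.63754493e-05
  9.44655992e-04  9.83064219e-04] 24.997255216003396
the job is handed in; nothing more can be done
None
```

The job is handed in (no verdict came back): the jaw is closed on the phone, and the arm is drawn out to its second stop, still held with the button squeezed in; the lunch things look untouched in the last picture.

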